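# Find the storage tin that rattles and hold it out

## Robot

A 7-joint arm with a two-finger parallel gripper is mounted at the origin on the work surface; the furniture and walls round the work are solid. World frame = base frame: x ahead of the robot, y to its left, z up, the work surface at z = 0. Lengths are in m, angles in rad, forces in N, time in s.
With the tool pointing down it reaches from about 0.425 to 1.025 m from the base axis. Payload 9.4 kg.
Tool frame: the origin (TCP) lies between the finger pads, 19 mm behind the fingertips; this is the grasp point; z points along the fingers, y is the line along which they close (so a half turn about z gives the same grasp; the last joint's range is limited). The gripper opens to 85 mm and grips with 20 to 120 N. Pads are 22 mm wide; open, the fingers measure 114 mm over their backs; the gripper's body (76 mm by 85 mm) begins 54 mm behind the grasp point. The pads swing forward as they close: fully open they stand 13 mm farther back than shut.
Start: joints at [-1.3, 0.599, -0.003, 1.599, 0.002, 0.943, -0.08], TCP at [0.247, 0.682, 0.25] pointing down, gripper open.
Joint ranges: [-2.57, 2.57], [-0.35, 1.97], [-1.29, 1.29], [0.11, 2.56], [-1.05, 4.19], [0.11, 1.86], [-2.63, 2.63]. Speed limits (rad/s): [2.22, 2.22, 3.01, 3.01, 3.14, 3.14, 3.14].

## Interface

Orientations are given as [roll, pitch, yaw] about the fixed x, y, z axes, in that order (R = Rz(yaw) Ry(pitch) Rx(roll)).
In Python, from rig import manip gives the robot as it stands.
- The arm moves only by the tool play_rows, never from a script. Its argument "deltas" is a list that holds one entry, the list of rows, each a list of 7 numbers: the shift along the world's x, y, z normalised to -1 to 1, where 1 is 0.25 m, then the turn, a rotation vector about the world's x, y, z normalised to -1 to 1, where 1 is 0.5 rad, then the opening, from 0 (shut) to 1 (fully open). In form: [[[dx, dy, dz, rx, ry, rz, fingers], ...]]. A call has exactly 8 rows; each row is the pose to reach, as a shift and turn from the pose commanded when the call began; what a row does not reach only later rows make up. A row lasts 1/8 s, in which the tool goes at most 62.5 mm and 10.7 degrees, less where a joint would pass 70% of its speed; a pose out of reach is approached as far as the arm can. A call with a number of a shift or a turn outside -1 to 1 is refused whole. A call with a gripper value outside its range is refused whole. The fingers move at their own pace and stop on an object; "force" is the grip in N (left out, the last holds). Time passes only in rows, so rows that repeat a pose let the fingers close, or fill a call up. It gives the time, the measured TCP pose, the force, the opening and the grip force at its end, in the units of the state.
- manip.read_state(): the state, without advancing time (a new reading comes with each control period).
- manip.grab_frame(name): name is "scene" or "top"; returns a dict with "image" (400x640x3 uint8, red, green, blue), "z_map" (400x640 float32, m along the optical axis (not along the pixel's ray), 0 where there is no reading), "mtx" (3x3 intrinsics, pixels), "k1" (the pictures are not rectified: a ray, as slopes to the right and down, at radius r is drawn at 1 + k1 r^2 times it, then the intrinsics apply), "R" (3x3) and "t" (3): a world point X has camera coordinates R X + t. Camera axes: x right, y down, z forward; pixel columns grow to the right and rows downward; lengths in m; the calibration is good to about 2 mm. A picture is of the moment at which its call begins.
- manip.hand_in(): hands the job in; it is judged then, once.
Trained networks look in the newest picture that a camera, given by its name, has taken for a name from the list of things; names that differ only in an ending like _2 or _b are one class to them, and where a whole thing is asked for, a point or a joint stands for the part that bears it (a point fixed in the world has none). Each returns a list of dicts, best first, with "confidence" (0 to 1); they miss things now and then, are a little off and sometimes report something else, mostly with a low value. They report only what shows in the picture. A call takes as long as a camera call.
- manip.boxes_of(label, camera): "at" ([column, row] in pixels, amid what is visible of it).
- manip.cut_out(label, camera): "mask" (400x640 bool, what is visible of it) and "at" ([column, row] in pixels, amid what is visible of it).
- manip.place_of(label, camera): "at" ([column, row] in pixels: a listed point, or the origin of a listed thing).
The state is a dict: "clock": time; "qpos": joint angles; "joint_velocities": joint speeds; "tau": joint torques, N m; "ee_pos": TCP position; "orientation": TCP orientation; "force": force on the tool from outside, world axes, zero at the start; "wrist_torque": the same for the moment, N m; "gripper_width": finger opening in m; "grasp_force": force on a finger pad.
Only numpy, scipy, OpenCV 4.12 (cv2) and the standard library are available. Lean on these libraries where they do the work, as an engineer would, in place of code of your own. Each camera call takes 0.05 s, during which the arm holds its last target. There are 200 camera calls.

## Task

Three sealed storage tins of the same look and size stand on round cork mats; one of them, and nobody knows which, has a stray steel ball loose inside. Pick them up one at a time and shake each briskly to and fro in the air, three strokes or more, until you find the one that rattles, and set every silent tin back upright on its mat where it stood. Then hold the rattling tin out level and still over the middle of the black slate board, about 15 cm above it, and finish while still holding it there in the gripper; leave the spice jar, the kitchen timer and the flat round tin undisturbed.

Things in the scene. Friction and masses are not known exactly. Their poses are not given: they have to be found in the camera images.
- tin_a: one of three closed rectangular tins of plain metal, 140 mm long (its x) x 60 mm wide (its y) x 80 mm high, lid fixed; origin at the centre of its underside, z up. Each stands on a fixed cork mat, 130 mm across and 3 mm thick. Grip it across the 60 mm width with 25 to 40 N, TCP 40 to 50 mm above its underside. Any tin may stand on any mat and any one may hold the ball.
- tin_b: tin like tin_a: same sizes, origin and axes. Silent tins weigh 0.25 to 0.59 kg, the rattling one 0.45 to 0.79 kg: weight alone does not tell. The loose ball, 0.2 kg and 36 mm across, has a free run of 94 mm along the tin's length, 14 mm across, 34 mm up, and knocks the walls when shaken; with one end dipped by 0.2 rad it rolls to that end within half a second.
- tin_c: tin like tin_a: same sizes, origin and axes. In the rattling tin the ball lying at one end or the other shifts the measured moment about the tin's width axis by up to +-0.09 N m, and it mostly stays at that end for a moment when the tin is brought level again; a silent tin reads the same each time it is level and still.
- slate_board: black slate serving board lying flat on the worktop, 176 x 216 x 11 mm, fixed; origin at the centre of its underside; the found tin is held out over its middle
- spice_jar: bystander: upright round spice jar with a cap, 46 mm diameter, 106 mm high; origin at the centre of its underside; leave alone
- kitchen_timer: bystander: round kitchen timer with a knob on top, 70 mm diameter, 63 mm high; origin at the centre of its underside; leave alone
- fish_tin: bystander: low round food tin, 86 mm diameter, 40 mm high; origin at the centre of its underside; leave alone

How it is judged:
By the outcome, as a careful person would: the job done as asked, in the order asked, and still so for the second after the job is handed in, while the arm keeps its last pose, push and grip.
It also fails if it takes over 72 s, if anything falls off the work surface, if the arm or the gripper's body presses on something with over 40 N, if the wrist force passes 120 N, or if a joint passes its speed limit or range.

## Working session

There is one attempt and no reset: what is moved stays moved. The work goes in short steps, Python scripts to look and compute and a tool call to move; the robot and the scene stay as the last step left them, time stands still between calls to the robot, and variables do not carry over. Pictures are saved under pics/ and viewed, at most 10 in all, crops included, and the job is handed in when it is done.

Besides the shell and the picture viewer there is one more tool, called as name(argument=value, ...) on one line, values as JSON. play_rows: Moves the arm, as the interface text tells. Its arguments: {"type":"object","properties":{"deltas":{"type":"array"},"force":{"type":"number"}},"required":["deltas"]}

```bash
mkdir -p pics; cat > h.py <<'E'
import numpy as np, cv2
from rig import manip
def cloud(f):
    v,u=np.mgrid[0:400,0:640]; K=f["mtx"]; k=f["k1"]
    pts=np.stack([u,v],-1).reshape(-1,1,2).astype(np.float64)
    n=cv2.undistortPoints(pts,np.array(K,float),np.array([k,0,0,0,0.]))[:,0]
    z=f["z_map"].reshape(-1,1)
    P=np.hstack([n*z,z]); W=(P-np.array(f["t"]))@np.array(f["R"])
    W[z[:,0]==0]=np.nan
    return W.reshape(400,640,3)
E
python3 - <<'E'
from h import *
ims=[]
for c in ("top","scene"):
    f=manip.grab_frame(c); W=cloud(f); np.save(c+".npy",W)
    im=f["image"][:,:,::-1].copy()
    for l in ("tin_a","slate_board","spice_jar","kitchen_timer","fish_tin"):
        for d in manip.cut_out(l,c):
            m=d["mask"]; P=W[m]; P=P[~np.isnan(P[:,0])]
            if len(P)<20: continue
            zt=np.percentile(P[:,2],95); T=P[P[:,2]>zt-.008]
            r=cv2.minAreaRect(T[:,:2].astype(np.float32)*1000)
            print(c,l,round(d["confidence"],2),np.round(d["at"]),"n",len(P),"ztop %.3f"%zt,"rect",np.round(r[0]),np.round(r[1]),round(r[2],1))
            cv2.putText(im,l,tuple(int(x) for x in d["at"]),0,.4,(0,0,255),1)
    cv2.imwrite(f"pics/{c}0.png",im)
s=manip.read_state(); print(s)
E
```

```text
top tin_a 0.71 [342. 221.] n 1171 ztop 0.088 rect [452.   8.] [ 61. 137.] 82.3
top tin_a 0.69 [204. 220.] n 1381 ztop 0.088 rect [444. 397.] [139.  62.] 0.0
top slate_board 0.56 [434. 190.] n 4385 ztop 0.016 rect [ 555. -258.] [177. 214.] 85.2
top slate_board 0.53 [276. 211.] n 1156 ztop 0.088 rect [468. 206.] [140.  61.] 12.1
top spice_jar 0.71 [322. 166.] n 326 ztop 0.109 rect [609.  74.] [44. 42.] 24.0
top kitchen_timer 0.44 [434. 190.] n 4382 ztop 0.016 rect [ 555. -258.] [177. 214.] 85.2
top fish_tin 0.69 [192. 164.] n 807 ztop 0.042 rect [607. 442.] [85. 83.] 35.0
scene tin_a 0.82 [316. 230.] n 1763 ztop 0.085 rect [454.   3.] [ 63. 140.] 81.8
scene tin_a 0.8 [294. 183.] n 1419 ztop 0.085 rect [471. 201.] [142.  63.] 12.0
scene tin_a 0.46 [397. 307.] n 5604 ztop 0.013 rect [ 556. -263.] [176. 218.] 85.0
scene slate_board 0.69 [395. 304.] n 5619 ztop 0.013 rect [ 556. -263.] [176. 218.] 85.0
scene spice_jar 0.65 [352. 197.] n 498 ztop 0.106 rect [612.  68.] [44. 43.] 22.4
scene kitchen_timer 0.73 [312. 306.] n 681 ztop 0.060 rect [ 361. -193.] [32. 40.] 37.9
scene fish_tin 0.59 [304. 139.] n 479 ztop 0.040 rect [608. 439.] [88. 85.] 73.0
{'clock': 0.6, 'qpos': array([-1.29968289,  0.59926283, -0.00251707,  1.59940382,  0.00183989,
        0.94289671, -0.07979243]), 'joint_velocities': array([-2.15885245e-03,  4.47965781e-04,  5.68876311e-04, -3.38018883e-04,
        7.32482056e-05,  1.55442864e-03, -4.50360656e-04]), 'tau': array([-1.67799099e-03, -7.75777316e+01,  1.56266917e+00, -2.58283871e+01,
        1.23655048e-02,  2.02809511e-03, -1.62473589e-05]), 'ee_pos': array([0.24711643, 0.68158515, 0.25      ]), 'orientation': array([3.14155573e+00, 6.65451400e-05, 2.79384605e+00]), 'force': array([ 0.40303761, -0.29660262, -0.53389968]), 'wrist_torque': array([ 0.02652939, -0.00760093, -0.00673775]), 'grasp_force': 0.0, 'gripper_width': 0.08542517416278954}
```

View pics/top0.png

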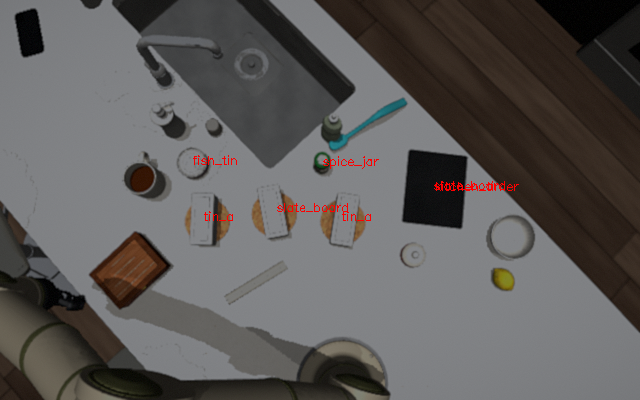

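View pics/scene0.png

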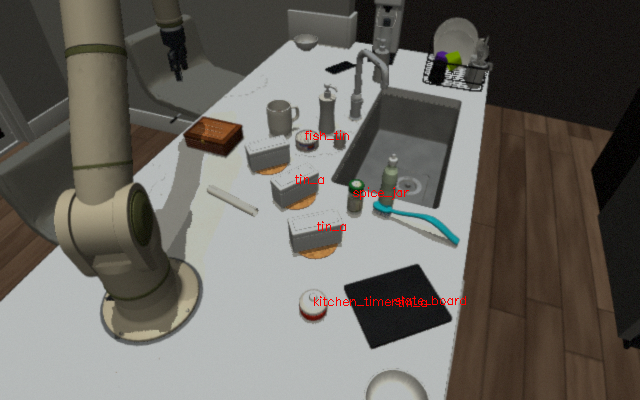

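Tins stand at top-view pixels (203,220), (272,211) and (345,220). The board is at (434,190), the timer at (413,255), the spice jar at (322,160) and the fish tin at (192,163). The networks confuse one tin and the timer with the board, but the geometry gives all three tins. I'll start with the left tin (T3).

play_rows(deltas=[[[0.16,-0.2,0,0,0,0.17,1],[0.32,-0.4,0,0,0,0.35,1],[0.48,-0.6,0,0,0,0.52,1],[0.64,-0.8,0,0,0,0.696,1],[0.792,-1,0,0,0,0.696,1],[0.792,-1,0,0,0,0.696,1],[0.792,-1,0,0,0,0.696,1],[0.792,-1,-0.2,0,0,0.696,1]]], force=35)

```text
clock: 1.6
ee_pos: [0.4455, 0.4353, 0.2027]
orientation: [3.135, 0.005, -3.139]
force: [1.0, -0.0, -1.6]
gripper_width: 0.0851
grasp_force: 0.0
```

play_rows(deltas=[[[0,-0.148,0,0,0,0,1],[0,-0.148,-0.1,0,0,0,1],[0,-0.148,-0.3,0,0,0,1],[0,-0.148,-0.5,0,0,0,1],[0,-0.148,-0.608,0,0,0,1],[0,-0.148,-0.608,0,0,0,1],[0,-0.148,-0.608,0,0,0,1],[0,-0.148,-0.608,0,0,0,0]]])

```text
clock: 2.6
ee_pos: [0.4454, 0.3956, 0.0495]
orientation: [3.14, 0.002, -3.141]
force: [-0.3, -0.8, -0.7]
gripper_width: 0.0698
grasp_force: 0.0
```

play_rows(deltas=[[[0,0,0,0,0,0,0],[0,0,0,0,0,0,0],[0,0,0,0,0,0,0],[0,0,0,0,0,0,0],[0,0,0,0,0,0,0],[0,0,0,0,0,0,0],[0,0,0.05,0,0,0,0],[0,0,0.1,0,0,0,0]]])

```text
clock: 3.6
ee_pos: [0.4451, 0.3943, 0.074]
orientation: [-3.141, -0.0, 3.142]
force: [-0.5, 0.0, -4.1]
gripper_width: 0.0596
grasp_force: 37.9
```

play_rows(deltas=[[[0,0,0.15,0,0,0,0],[0,0,0.35,0,0,0,0],[0,0,0.55,0,0,0,0],[0,0,0.7,0,0,0,0],[0,0,0.7,0,0,0,0],[0,0,0.7,0,0,0,0],[0,0,0.7,0,0,0,0],[0,0,0.7,0,0,0,0]]])

```text
clock: 4.6
ee_pos: [0.4447, 0.3942, 0.2466]
orientation: [-3.14, -0.002, -3.141]
force: [-0.1, 0.2, -5.1]
gripper_width: 0.0599
grasp_force: 39.1
```

play_rows(deltas=[[[0.2,0,0,0,0,0,0],[0.2,0,0,0,0,0,0],[-0.2,0,0,0,0,0,0],[-0.2,0,0,0,0,0,0],[0.2,0,0,0,0,0,0],[0.2,0,0,0,0,0,0],[-0.2,0,0,0,0,0,0],[-0.2,0,0,0,0,0,0]]])

```text
clock: 5.6
ee_pos: [0.3925, 0.3941, 0.2467]
orientation: [-3.14, -0.003, -3.141]
force: [-0.1, 1.0, -4.1]
gripper_width: 0.0599
grasp_force: 39.1
```

play_rows(deltas=[[[0.4,0,0,0,0,0,0],[0.4,0,0,0,0,0,0],[0,0,0,0,0,0,0],[0,0,0,0,0,0,0],[0.4,0,0,0,0,0,0],[0.4,0,0,0,0,0,0],[0.2,0,0,0,0,0,0],[0.2,0,0,0,0,0,0]]])

```text
clock: 6.6
ee_pos: [0.4411, 0.3947, 0.2469]
orientation: [-3.14, -0.004, -3.138]
force: [0.8, 0.3, -5.1]
gripper_width: 0.0594
grasp_force: 39.3
```

play_rows(deltas=[[[0,0,0,0,0.3,0,0],[0,0,0,0,0.5,0,0],[0,0,0,0,0.5,0,0],[0,0,0,0,0.5,0,0],[0,0,0,0,0.5,0,0],[0,0,0,0,0.5,0,0],[0,0,0,0,0.5,0,0],[0,0,0,0,0.5,0,0]]])

```text
clock: 7.6
ee_pos: [0.445, 0.3947, 0.2481]
orientation: [3.141, -0.25, -3.141]
force: [-0.4, -0.3, -5.5]
gripper_width: 0.0595
grasp_force: 39.4
```

```bash
cat > r.py <<'E'
from h import *
import sys
for i in range(int(sys.argv[1]) if len(sys.argv)>1 else 1):
    if i: manip.grab_frame("top")
    s=manip.read_state(); print(round(s["clock"],2),np.round(s["ee_pos"],4),np.round(s["orientation"],3),"F",np.round(s["force"],2),"M",np.round(s["wrist_torque"],3),s["gripper_width"],s["grasp_force"])
E
python3 r.py 2
```

```text
7.6 [0.445  0.3947 0.2481] [ 3.141 -0.25  -3.141] F [-0.42 -0.3  -5.49] M [-0.04  -0.512  0.007] 0.059482526417930864 39.385507106781006
7.65 [0.4451 0.3946 0.248 ] [ 3.142 -0.25  -3.141] F [-0.29 -1.15 -4.97] M [ 0.018 -0.569  0.004] 0.05991096273721442 39.385380148887634
```

play_rows(deltas=[[[0,0,0,0,-0.2,0,0],[0,0,0,0,-0.4,0,0],[0,0,0,0,-0.5,0,0],[0,0,0,0,-0.5,0,0],[0,0,0,0,-0.5,0,0],[0,0,0,0,-0.5,0,0],[0,0,0,0,-0.5,0,0],[0,0,0,0,-0.5,0,0]]])

```text
clock: 8.65
ee_pos: [0.4453, 0.3944, 0.2478]
orientation: [-3.141, -0.0, 3.141]
force: [-0.1, 0.2, -4.9]
gripper_width: 0.0597
grasp_force: 39.4
```

```bash
python3 r.py 5
```

```text
8.65 [0.4453 0.3944 0.2478] [-3.141 -0.     3.141] F [-0.1   0.2  -4.87] M [-0.03  -0.021 -0.014] 0.05967231383623483 39.42946672439575
8.7 [0.4453 0.3944 0.2478] [-3.141 -0.     3.141] F [-0.37  1.06 -4.45] M [-0.049 -0.037  0.01 ] 0.059479155033846244 39.4293487071991
8.75 [0.4452 0.3945 0.2479] [-3.141 -0.    -3.142] F [-0.26  0.06 -4.58] M [ 0.069  0.002 -0.038] 0.059686963267226174 39.42971885204315
8.8 [0.4452 0.3945 0.2479] [-3.142 -0.    -3.142] F [-1.02  0.23 -4.82] M [-0.055 -0.025  0.032] 0.05964363690729868 39.42989230155945
8.85 [0.4451 0.3946 0.2479] [-3.142 -0.    -3.141] F [ 0.23  0.93 -5.34] M [0.028 0.014 0.023] 0.05958901694892041 39.42956864833832
```

play_rows(deltas=[[[0,0,0,0,-0.2,0,0],[0,0,0,0,-0.4,0,0],[0,0,0,0,-0.5,0,0],[0,0,0,0,-0.5,0,0],[0,0,0,0,-0.5,0,0],[0,0,0,0,-0.5,0,0],[0,0,0,0,-0.5,0,0],[0,0,0,0,-0.5,0,0]]])

```text
clock: 9.85
ee_pos: [0.4454, 0.3944, 0.2479]
orientation: [-3.142, 0.25, 3.141]
force: [0.9, 0.2, -5.2]
gripper_width: 0.0597
grasp_force: 39.4
```

play_rows(deltas=[[[0,0,0,0,0.2,0,0],[0,0,0,0,0.4,0,0],[0,0,0,0,0.5,0,0],[0,0,0,0,0.5,0,0],[0,0,0,0,0.5,0,0],[0,0,0,0,0.5,0,0],[0,0,0,0,0.5,0,0],[0,0,0,0,0.5,0,0]]])

```text
clock: 10.85
ee_pos: [0.4448, 0.3948, 0.2481]
orientation: [3.142, 0.0, -3.141]
force: [-0.5, 0.5, -4.3]
gripper_width: 0.0598
grasp_force: 39.3
```

```bash
python3 r.py 5
```

```text
10.85 [0.4448 0.3948 0.2481] [ 3.142  0.    -3.141] F [-0.5   0.53 -4.26] M [ 0.034 -0.077 -0.036] 0.05975378240000085 39.336122274398804
10.9 [0.4449 0.3947 0.248 ] [-3.142  0.    -3.141] F [ 0.2   0.42 -4.41] M [ 0.057 -0.045  0.015] 0.05954472365986422 39.33555364608765
10.95 [0.445  0.3947 0.248 ] [ 3.142  0.    -3.141] F [-0.32  0.31 -4.92] M [-0.015  0.024 -0.069] 0.059855532987958426 39.337087869644165
11.0 [0.445  0.3946 0.248 ] [-3.142  0.    -3.141] F [ 0.59  0.17 -5.12] M [-0.047  0.02   0.001] 0.059738361569003445 39.336397647857666
11.05 [0.4451 0.3947 0.248 ] [ 3.141  0.    -3.141] F [ 0.85  0.51 -5.18] M [ 0.042 -0.043 -0.002] 0.059450003676628976 39.3366014957428
```

Level readings match after both dips (about -0.013 and -0.024), so T3 is silent. I'll set it back.

play_rows(deltas=[[[0,0,-0.2,0,0,0,0],[0,0,-0.4,0,0,0,0],[0,0,-0.58,0,0,0,0],[0,0,-0.7,0,0,0,0],[0,0,-0.76,0,0,0,0],[0,0,-0.785,0,0,0,0],[0,0,-0.798,0,0,0,0],[0,0,-0.798,0,0,0,0]]])

```text
clock: 12.05
ee_pos: [0.4459, 0.3949, 0.0497]
orientation: [3.14, 0.002, 3.141]
force: [0.6, -0.5, -2.6]
gripper_width: 0.0597
grasp_force: 39.5
```

play_rows(deltas=[[[0,0,0,0,0,0,0],[0,0,0,0,0,0,1],[0,0,0,0,0,0,1],[0,0,0,0,0,0,1],[0,0,0,0,0,0,1],[0,0,0.1,0,0,0,1],[0,0,0.25,0,0,0,1],[0,0,0.45,0,0,0,1]]])

```text
clock: 13.05
ee_pos: [0.4446, 0.3942, 0.1612]
orientation: [-3.14, -0.002, -3.141]
force: [0.4, -0.6, 0.2]
gripper_width: 0.0853
grasp_force: 0.0
```

play_rows(deltas=[[[0.02,-0.15,0.1,0,0,0.1,1],[0.05,-0.35,0.1,0,0,0.2,1],[0.07,-0.56,0.1,0,0,0.3,1],[0.098,-0.764,0.05,0,0,0.419,1],[0.098,-0.764,0,0,0,0.419,1],[0.098,-0.764,0,0,0,0.419,1],[0.098,-0.764,-0.1,0,0,0.419,1],[0.098,-0.764,-0.25,0,0,0.419,1]]])

```text
clock: 14.05
ee_pos: [0.4704, 0.2061, 0.0989]
orientation: [3.14, 0.004, -2.93]
force: [0.9, 0.8, -1.1]
gripper_width: 0.0853
grasp_force: 0.0
```

```bash
python3 - <<'E'
from h import *
f=manip.grab_frame("top"); W=cloud(f)
cv2.imwrite("pics/top1.png",cv2.resize(f["image"][100:300,100:500,::-1],(800,400)))
s=manip.read_state(); print(s["ee_pos"],s["orientation"])
E
```

```text
[0.46836527 0.20534012 0.09457528] [ 3.14126042e+00 -2.52129553e-03 -2.92922302e+00]
```

View pics/top1.png

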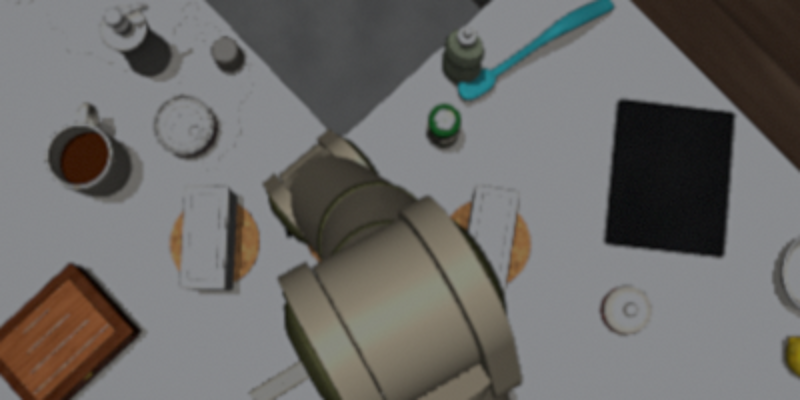

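The crop shows T3 back upright on its mat at (207,237), as it was originally. The jar and fish tin haven't moved. Next I'll descend on T2.

play_rows(deltas=[[[0,0,-0.1,0,0,0,1],[0,0,-0.2,0,0,0,1],[0,0,-0.2,0,0,0,1],[0,0,-0.2,0,0,0,0],[0,0,-0.2,0,0,0,0],[0,0,-0.2,0,0,0,0],[0,0,-0.2,0,0,0,0],[0,0,-0.2,0,0,0,0]]])

```text
clock: 15.1
ee_pos: [0.4701, 0.2044, 0.0498]
orientation: [3.141, 0.002, -2.931]
force: [-1.3, 2.6, 7.9]
gripper_width: 0.0599
grasp_force: 38.3
```

play_rows(deltas=[[[0,0,0,0,0,0,0],[0,0,0,0,0,0,0],[0,0,0.1,0,0,0,0],[0,0,0.3,0,0,0,0],[0,0,0.5,0,0,0,0],[0,0,0.7,0,0,0,0],[0,0,0.8,0,0,0,0],[0,0,0.8,0,0,0,0]]])

```text
clock: 16.1
ee_pos: [0.4701, 0.2035, 0.2503]
orientation: [3.141, 0.004, -2.933]
force: [1.0, 0.1, -5.1]
gripper_width: 0.0598
grasp_force: 40.5
```

play_rows(deltas=[[[0.196,0.042,0,0,0,0,0],[0.196,0.042,0,0,0,0,0],[-0.196,-0.042,0,0,0,0,0],[-0.196,-0.042,0,0,0,0,0],[0.196,0.042,0,0,0,0,0],[0.196,0.042,0,0,0,0,0],[-0.196,-0.042,0,0,0,0,0],[-0.196,-0.042,0,0,0,0,0]]])

```text
clock: 17.1
ee_pos: [0.4172, 0.1916, 0.2461]
orientation: [-3.14, -0.006, -2.932]
force: [0.1, 0.3, -4.4]
gripper_width: 0.0599
grasp_force: 40.2
```

play_rows(deltas=[[[0.392,0.084,0,0,0,0,0],[0.392,0.084,0,0,0,0,0],[0,0,0,0,0,0,0],[0,0,0,0,0,0,0],[0.392,0.084,0,0,0,0,0],[0.392,0.084,0,0,0,0,0],[0.196,0.042,0,0,0,0,0],[0.196,0.042,0,0,0,0,0]]])

```text
clock: 18.1
ee_pos: [0.465, 0.2018, 0.2461]
orientation: [-3.139, -0.007, -2.931]
force: [0.4, 0.3, -4.1]
gripper_width: 0.0597
grasp_force: 40.1
```

play_rows(deltas=[[[0,0,0,-0.06,0.3,0,0],[0,0,0,-0.104,0.489,0,0],[0,0,0,-0.104,0.489,0,0],[0,0,0,-0.104,0.489,0,0],[0,0,0,-0.104,0.489,0,0],[0,0,0,-0.104,0.489,0,0],[0,0,0,-0.104,0.489,0,0],[0,0,0,-0.104,0.489,0,0]]])

```text
clock: 19.1
ee_pos: [0.4696, 0.2036, 0.2486]
orientation: [3.142, -0.249, -2.932]
force: [0.4, -0.2, -4.5]
gripper_width: 0.0598
grasp_force: 40.1
```

```bash
python3 r.py 3
```

```text
19.1 [0.4696 0.2036 0.2486] [ 3.142 -0.249 -2.932] F [ 0.42 -0.25 -4.54] M [ 0.076 -0.461 -0.038] 0.05977112819979269 40.139315128326416
19.15 [0.4696 0.2036 0.2486] [ 3.142 -0.25  -2.932] F [-1.13  0.44 -4.51] M [ 0.075 -0.436  0.04 ] 0.059590102883403655 40.139599442481995
19.2 [0.4696 0.2036 0.2485] [ 3.142 -0.25  -2.932] F [ 0.24 -0.28 -3.88] M [ 0.1   -0.453  0.007] 0.0596383746864137 40.13941168785095
```

play_rows(deltas=[[[0,0,0,0.04,-0.2,0,0],[0,0,0,0.08,-0.4,0,0],[0,0,0,0.104,-0.489,0,0],[0,0,0,0.104,-0.489,0,0],[0,0,0,0.104,-0.489,0,0],[0,0,0,0.104,-0.489,0,0],[0,0,0,0.104,-0.489,0,0],[0,0,0,0.104,-0.489,0,0]]])

```text
clock: 20.2
ee_pos: [0.4697, 0.2036, 0.2483]
orientation: [-3.142, -0.0, -2.932]
force: [-0.3, 0.7, -4.8]
gripper_width: 0.0594
grasp_force: 40.2
```

```bash
python3 r.py 5
```

```text
20.2 [0.4697 0.2036 0.2483] [-3.142 -0.    -2.932] F [-0.28  0.73 -4.82] M [-0.013  0.002  0.041] 0.05939111700015141 40.22151589393616
20.25 [0.4697 0.2036 0.2484] [ 3.142 -0.    -2.932] F [-0.04  0.28 -4.38] M [ 0.02  -0.001  0.012] 0.05958834304884574 40.22083282470703
20.3 [0.4696 0.2036 0.2484] [-3.142 -0.    -2.932] F [-0.26  0.54 -4.29] M [ 0.02  -0.012  0.013] 0.05962605834789159 40.22107422351837
20.35 [0.4696 0.2036 0.2484] [-3.142 -0.    -2.932] F [ 0.22 -0.22 -5.02] M [ 0.034  0.051 -0.03 ] 0.059147935802107504 40.22122263908386
20.4 [0.4696 0.2036 0.2484] [ 3.142 -0.    -2.932] F [-0.43 -0.85 -3.92] M [ 0.021  0.013 -0.031] 0.05970541136533144 40.22151231765747
```

play_rows(deltas=[[[0,0,0,0.04,-0.2,0,0],[0,0,0,0.08,-0.4,0,0],[0,0,0,0.104,-0.489,0,0],[0,0,0,0.104,-0.489,0,0],[0,0,0,0.104,-0.489,0,0],[0,0,0,0.104,-0.489,0,0],[0,0,0,0.104,-0.489,0,0],[0,0,0,0.104,-0.489,0,0]]])

```text
clock: 21.4
ee_pos: [0.4698, 0.2035, 0.2484]
orientation: [-3.142, 0.25, -2.932]
force: [-0.3, 0.6, -5.0]
gripper_width: 0.0596
grasp_force: 40.2
```

```bash
python3 r.py 3
```

```text
21.4 [0.4698 0.2035 0.2484] [-3.142  0.25  -2.932] F [-0.29  0.56 -4.98] M [-0.086  0.478  0.018] 0.05958865431123403 40.2378112077713
21.45 [0.4697 0.2035 0.2484] [-3.142  0.25  -2.932] F [ 0.08  0.15 -4.33] M [-0.115  0.478  0.057] 0.05924420036208305 40.23809194564819
21.5 [0.4697 0.2035 0.2484] [-3.142  0.25  -2.932] F [ 0.5  -0.81 -5.14] M [-0.055  0.474 -0.037] 0.05987135011190013 40.23771286010742
```

play_rows(deltas=[[[0,0,0,-0.04,0.2,0,0],[0,0,0,-0.08,0.4,0,0],[0,0,0,-0.104,0.489,0,0],[0,0,0,-0.104,0.489,0,0],[0,0,0,-0.104,0.489,0,0],[0,0,0,-0.104,0.489,0,0],[0,0,0,-0.104,0.489,0,0],[0,0,0,-0.104,0.489,0,0]]])

```text
clock: 22.5
ee_pos: [0.4695, 0.2036, 0.2486]
orientation: [-3.142, 0.0, -2.932]
force: [-0.5, -0.0, -4.7]
gripper_width: 0.0595
grasp_force: 40.2
```

```bash
python3 r.py 5
```

```text
22.5 [0.4695 0.2036 0.2486] [-3.142  0.    -2.932] F [-0.46 -0.03 -4.72] M [ 0.008 -0.015  0.022] 0.05947888085960878 40.15451431274414
22.55 [0.4695 0.2037 0.2486] [ 3.142  0.    -2.932] F [ 0.9  -0.41 -4.5 ] M [ 0.005  0.027 -0.005] 0.059809417485509386 40.15478789806366
22.6 [0.4696 0.2036 0.2486] [-3.142  0.    -2.932] F [ 0.27 -0.61 -3.25] M [-0.017 -0.031 -0.007] 0.059698005086040416 40.15517771244049
22.65 [0.4696 0.2036 0.2485] [-3.142  0.    -2.932] F [-0.87 -0.74 -5.03] M [ 0.016  0.005 -0.035] 0.05972654169770894 40.15460729598999
22.7 [0.4696 0.2036 0.2485] [-3.142  0.    -2.932] F [ 1.04  0.96 -3.94] M [-0.028 -0.033 -0.031] 0.05986122468837702 40.15493094921112
```

Both level means are near zero, so T2 is silent too. I'll set it back.

play_rows(deltas=[[[0,0,-0.2,0,0,0,0],[0,0,-0.4,0,0,0,0],[0,0,-0.58,0,0,0,0],[0,0,-0.7,0,0,0,0],[0,0,-0.76,0,0,0,0],[0,0,-0.785,0,0,0,0],[0,0,-0.8,0,0,0,0],[0,0,-0.8,0,0,0,0]]])

```text
clock: 23.7
ee_pos: [0.4706, 0.2039, 0.0498]
orientation: [3.141, 0.003, -2.932]
force: [1.2, -0.2, -0.9]
gripper_width: 0.06
grasp_force: 40.2
```

play_rows(deltas=[[[0,0,0,0,0,0,0],[0,0,0,0,0,0,1],[0,0,0,0,0,0,1],[0,0,0,0,0,0,1],[0,0,0,0,0,0,1],[0,0,0.1,0,0,0,1],[0,0,0.25,0,0,0,1],[0,0,0.45,0,0,0,1]]])

```text
clock: 24.7
ee_pos: [0.469, 0.2033, 0.1614]
orientation: [-3.141, -0.002, -2.932]
force: [1.3, -0.1, -0.2]
gripper_width: 0.0854
grasp_force: 0.0
```

play_rows(deltas=[[[-0.01,-0.15,0.1,0,0,-0.17,1],[-0.03,-0.35,0.1,0,0,-0.35,1],[-0.05,-0.57,0.1,0,0,-0.52,1],[-0.066,-0.792,0.05,0,0,-0.698,1],[-0.066,-0.792,0,0,0,-0.698,1],[-0.066,-0.792,0,0,0,-0.698,1],[-0.066,-0.792,-0.1,0,0,-0.698,1],[-0.066,-0.792,-0.25,0,0,-0.698,1]]])

```text
clock: 25.7
ee_pos: [0.4545, 0.0075, 0.0988]
orientation: [3.14, 0.003, 3.005]
force: [0.6, -0.6, 0.1]
gripper_width: 0.0855
grasp_force: 0.0
```

```bash
python3 - <<'E'
from h import *
f=manip.grab_frame("top")
cv2.imwrite("pics/top2.png",cv2.resize(f["image"][100:300,100:500,::-1],(800,400)))
s=manip.read_state(); print(s["ee_pos"],s["orientation"])
E
```

```text
[0.45276443 0.00762386 0.09477716] [ 3.14099272e+00 -2.30017087e-03  3.00600431e+00]
```

View pics/top2.png

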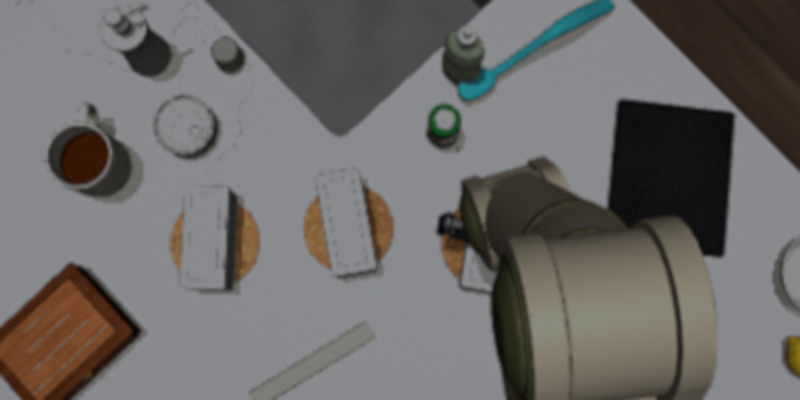

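T3 at (207,237) and T2 at (347,220) both stand on their mats. Now T1.

play_rows(deltas=[[[0,0,-0.1,0,0,0,1],[0,0,-0.2,0,0,0,1],[0,0,-0.2,0,0,0,1],[0,0,-0.2,0,0,0,0],[0,0,-0.2,0,0,0,0],[0,0,-0.2,0,0,0,0],[0,0,-0.2,0,0,0,0],[0,0,-0.2,0,0,0,0]]])

```text
clock: 26.75
ee_pos: [0.4537, 0.0062, 0.0497]
orientation: [3.14, 0.002, 3.003]
force: [-0.8, 3.5, 8.0]
gripper_width: 0.0599
grasp_force: 38.0
```

play_rows(deltas=[[[0,0,0,0,0,0,0],[0,0,0,0,0,0,0],[0,0,0.1,0,0,0,0],[0,0,0.3,0,0,0,0],[0,0,0.5,0,0,0,0],[0.08,0,0.7,0,0,0,0],[0.2,0,0.8,0,0,0,0],[0.2,0,0.8,0,0,0,0]]])

```text
clock: 27.75
ee_pos: [0.5055, 0.0054, 0.2511]
orientation: [3.14, 0.006, 3.001]
force: [-0.8, -0.2, -4.8]
gripper_width: 0.0593
grasp_force: 41.2
```

play_rows(deltas=[[[0.198,-0.028,0,0,0,0,0],[0.198,-0.028,0,0,0,0,0],[-0.198,0.028,0,0,0,0,0],[-0.198,0.028,0,0,0,0,0],[0.198,-0.028,0,0,0,0,0],[0.198,-0.028,0,0,0,0,0],[-0.198,0.028,0,0,0,0,0],[-0.198,0.028,0,0,0,0,0]]])

```text
clock: 28.75
ee_pos: [0.4492, 0.0124, 0.2469]
orientation: [-3.14, -0.005, 3.002]
force: [-0.3, -0.1, -3.9]
gripper_width: 0.0599
grasp_force: 41.5
```

play_rows(deltas=[[[0.396,-0.056,0,0,0,0,0],[0.396,-0.056,0,0,0,0,0],[0,0,0,0,0,0,0],[0,0,0,0,0,0,0],[0.396,-0.056,0,0,0,0,0],[0.396,-0.056,0,0,0,0,0],[0.198,-0.028,0,0,0,0,0],[0.198,-0.028,0,0,0,0,0]]])

```text
clock: 29.75
ee_pos: [0.4975, 0.0054, 0.247]
orientation: [-3.14, -0.007, 3.003]
force: [0.2, 0.1, -4.6]
gripper_width: 0.0599
grasp_force: 41.7
```

play_rows(deltas=[[[0,0,0,0.04,0.3,0,0],[0,0,0,0.07,0.495,0,0],[0,0,0,0.07,0.495,0,0],[0,0,0,0.07,0.495,0,0],[0,0,0,0.07,0.495,0,0],[0,0,0,0.07,0.495,0,0],[0,0,0,0.07,0.495,0,0],[0,0,0,0.07,0.495,0,0]]])

```text
clock: 30.75
ee_pos: [0.5031, 0.0056, 0.2486]
orientation: [3.141, -0.25, 3.002]
force: [1.1, -0.5, -5.2]
gripper_width: 0.0599
grasp_force: 41.7
```

```bash
python3 r.py 3
```

```text
30.75 [0.5031 0.0056 0.2486] [ 3.141 -0.25   3.002] F [ 1.11 -0.45 -5.23] M [-0.064 -0.443 -0.05 ] 0.059886289878620935 41.71886444091797
30.8 [0.5031 0.0056 0.2485] [ 3.141 -0.25   3.002] F [ 0.81 -0.3  -4.24] M [-0.108 -0.445  0.058] 0.05944450763146902 41.71465337276459
30.85 [0.5031 0.0056 0.2485] [ 3.141 -0.25   3.002] F [-0.28 -0.21 -4.4 ] M [-0.079 -0.384 -0.021] 0.05961828773719345 41.725425124168396
```

play_rows(deltas=[[[0,0,0,-0.03,-0.2,0,0],[0,0,0,-0.06,-0.4,0,0],[0,0,0,-0.07,-0.495,0,0],[0,0,0,-0.07,-0.495,0,0],[0,0,0,-0.07,-0.495,0,0],[0,0,0,-0.07,-0.495,0,0],[0,0,0,-0.07,-0.495,0,0],[0,0,0,-0.07,-0.495,0,0]]])

```text
clock: 31.85
ee_pos: [0.5032, 0.0055, 0.2483]
orientation: [-3.142, -0.0, 3.002]
force: [-0.1, -0.2, -6.0]
gripper_width: 0.0597
grasp_force: 41.7
```

```bash
python3 r.py 5
```

```text
31.85 [0.5032 0.0055 0.2483] [-3.142 -0.     3.002] F [-0.06 -0.17 -5.98] M [0.008 0.111 0.033] 0.059722063172510956 41.70787453651428
31.9 [0.5032 0.0056 0.2484] [-3.142 -0.     3.002] F [ 0.01 -0.9  -5.96] M [ 0.005  0.112 -0.017] 0.05979034550452703 41.70324683189392
31.95 [0.5032 0.0056 0.2484] [-3.142 -0.     3.002] F [ 0.59  0.71 -5.85] M [ 0.022  0.122 -0.022] 0.05955403728697758 41.703611612319946
32.0 [0.5031 0.0056 0.2484] [-3.142 -0.     3.002] F [-0.44 -0.51 -5.31] M [ 0.006  0.03  -0.02 ] 0.059691572452835504 41.708003282547
32.05 [0.5031 0.0056 0.2484] [ 3.142 -0.     3.002] F [-0.17  0.09 -4.28] M [ 0.069  0.08  -0.061] 0.05958711325399675 41.70116186141968
```

play_rows(deltas=[[[0,0,0,-0.03,-0.2,0,0],[0,0,0,-0.06,-0.4,0,0],[0,0,0,-0.07,-0.495,0,0],[0,0,0,-0.07,-0.495,0,0],[0,0,0,-0.07,-0.495,0,0],[0,0,0,-0.07,-0.495,0,0],[0,0,0,-0.07,-0.495,0,0],[0,0,0,-0.07,-0.495,0,0]]])

```text
clock: 33.05
ee_pos: [0.5032, 0.0054, 0.2484]
orientation: [-3.141, 0.25, 3.002]
force: [-0.2, 0.1, -5.0]
gripper_width: 0.0599
grasp_force: 43.0
```

play_rows(deltas=[[[0,0,0,0.03,0.2,0,0],[0,0,0,0.06,0.4,0,0],[0,0,0,0.07,0.495,0,0],[0,0,0,0.07,0.495,0,0],[0,0,0,0.07,0.495,0,0],[0,0,0,0.07,0.495,0,0],[0,0,0,0.07,0.495,0,0],[0,0,0,0.07,0.495,0,0]]])

```text
clock: 34.05
ee_pos: [0.503, 0.0057, 0.2486]
orientation: [-3.142, 0.0, 3.003]
force: [-0.1, 0.4, -4.8]
gripper_width: 0.0597
grasp_force: 42.9
```

```bash
python3 r.py 5
```

```text
34.05 [0.503  0.0057 0.2486] [-3.142  0.     3.003] F [-0.06  0.45 -4.83] M [-0.037 -0.075 -0.014] 0.0596502961633904 42.941991090774536
34.1 [0.503  0.0057 0.2485] [-3.142  0.     3.002] F [ 0.16  0.66 -5.96] M [-0.029 -0.146  0.014] 0.0595935760318604 42.941245436668396
34.15 [0.5031 0.0056 0.2485] [-3.142  0.     3.002] F [-0.2   1.14 -4.89] M [ 0.004 -0.043 -0.019] 0.059671196696447125 42.94686198234558
34.2 [0.5031 0.0057 0.2485] [-3.142  0.     3.002] F [ 0.66 -0.09 -4.45] M [ 0.012 -0.073  0.007] 0.05978358873709286 42.941118478775024
34.25 [0.5031 0.0056 0.2485] [3.142 0.    3.002] F [ 0.91 -0.67 -4.72] M [-0.062 -0.032 -0.044] 0.05931669468143823 42.93868839740753
```

T1 reads +0.09 after one dip and -0.07 after the other, so it holds the ball. I'll take it to the board centre (0.5555, -0.2605), underside at about z = 0.161.

play_rows(deltas=[[[0.02,-0.1,0,0,0,0,0],[0.05,-0.25,0,0,0,0,0],[0.08,-0.4,0,0,0,0,0],[0.11,-0.55,0,0,0,0,0],[0.14,-0.7,0,0,0,0,0],[0.17,-0.82,0,0,0,0,0],[0.2,-0.93,-0.03,0,0,0,0],[0.21,-1,-0.06,0,0,0,0]]])

```text
clock: 35.25
ee_pos: [0.5557, -0.2459, 0.233]
orientation: [-3.141, 0.0, 3.001]
force: [1.0, -0.2, -4.4]
gripper_width: 0.0599
grasp_force: 43.0
```

play_rows(deltas=[[[0,-0.04,-0.04,0,0,0,0],[0,-0.064,-0.08,0,0,0,0],[0,-0.064,-0.108,0,0,0,0],[0,-0.064,-0.108,0,0,0,0],[0,-0.064,-0.108,0,0,0,0],[0,-0.064,-0.108,0,0,0,0],[0,-0.064,-0.108,0,0,0,0],[0,-0.064,-0.108,0,0,0,0]]])

```text
clock: 36.25
ee_pos: [0.5557, -0.2604, 0.2067]
orientation: [-3.142, 0.0, 3.002]
force: [0.0, 0.7, -4.8]
gripper_width: 0.0594
grasp_force: 42.9
```

play_rows(deltas=[[[0,0,0,0,0,0,0],[0,0,0,0,0,0,0],[0,0,0,0,0,0,0],[0,0,0,0,0,0,0],[0,0,0,0,0,0,0],[0,0,0,0,0,0,0],[0,0,0,0,0,0,0],[0,0,0,0,0,0,0]]])

```text
clock: 37.25
ee_pos: [0.5556, -0.2604, 0.2065]
orientation: [3.142, 0.0, 3.002]
force: [0.5, 0.0, -4.6]
gripper_width: 0.0596
grasp_force: 42.9
```

```bash
python3 r.py; python3 - <<'E'
from h import *
a=manip.grab_frame("scene"); b=manip.grab_frame("top")
W=cloud(a); m=(W[...,2]>.13)&(abs(W[...,0]-.555)<.1)&(abs(W[...,1]+.26)<.06)
print(np.nanpercentile(W[m],[1,99],axis=0))
im=np.vstack([a["image"],b["image"]])[:,:,::-1]
cv2.imwrite("pics/end.png",cv2.resize(im,(480,600)))
E
```

```text
37.25 [ 0.5556 -0.2604  0.2065] [3.142 0.    3.002] F [ 0.45  0.05 -4.57] M [-0.033 -0.062 -0.016] 0.05963013804695477 42.93555736541748
[[ 0.45686452 -0.31864575  0.17060303]
 [ 0.61299888 -0.2277266   0.66688283]]
```

View pics/end.png

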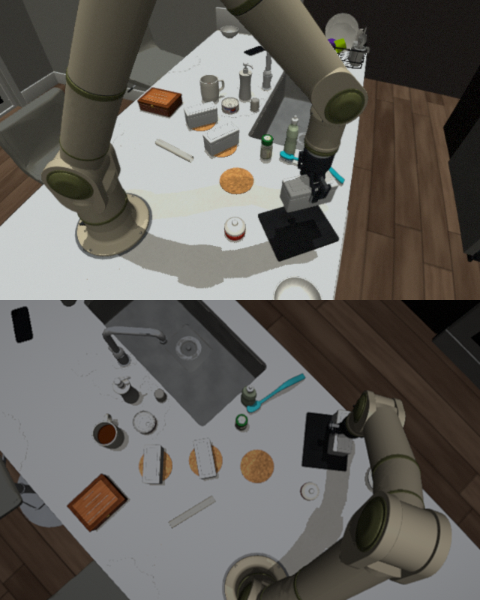

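The tin is held level above the board (upper view at 305,195). The two silent tins stand on their mats, and the jar, timer and fish tin are in place. I'll hand it in.

```bash
python3 -c "
from rig import manip
print(manip.hand_in())"
```

```text
the job is handed in; nothing more can be done
None
```

The tin nearest the board (T1) holds the ball; it is held level and still about 15 cm above the slate's middle, the two silent tins are back on their mats, nothing else was disturbed, and the job was handed in at about 37 s.

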